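# Push one notebook out to match the other at the counter edge

### The arm

A 6-joint arm with a two-finger parallel gripper is mounted at the origin on a cart in front of the work surface, level with it; the furniture and walls round the work are solid. World frame = base frame: x ahead of the robot, y to its left, z up, the work surface at z = 0. Lengths are in m, angles in rad, forces in N, time in s.
With the tool pointing down it reaches from about 0.35 to 0.775 m from the base axis. Payload 5.5 kg.
Tool frame: the origin (TCP) lies at the very end of the fingers, on their centre line; the grasp point (between the pads) lies 19 mm behind it; z points along the fingers, y is the line along which they close (so a half turn about z gives the same grasp; the last joint's range is limited). The gripper opens to 85 mm and grips with 20 to 120 N. Pads are 22 mm wide; open, the fingers measure 114 mm over their backs; the gripper's body (76 mm by 85 mm) begins 54 mm behind the grasp point. The pads swing forward as they close: fully open they stand 13 mm farther back than shut.
Start: joints at [1.086, 0.313, 0.046, 1.304, 0, 1.431], TCP at [0.194, 0.541, 0.201] pointing down, gripper open.
Joint ranges: [-2.76, 2.76], [-0.86, 1.69], [-1.03, 1.26], [-2.2, 2.34], [-1.47, 1.5], [-3.14, 3.14]. Speed limits (rad/s): [2.57, 2.57, 3.14, 3.14, 3.14, 3.14].

### API

Orientations are given as a unit quaternion [w, x, y, z].
In Python, from workcell import env gives the robot as it stands. The module is installed in compiled form; this text tells all that it offers.
- The arm moves only by the tool jog_arm, never from a script. Its arguments are lists of equal length, an entry for each row: "gripper": the opening, from 0 (shut) to 1 (fully open); "offset": the shift along the world's x, y, z in cm, a list of three; "twist": the turn about the world's z in degrees. In form: {"gripper": [gripper, ...], "offset": [[dx, dy, dz], ...], "twist": [twist, ...]}. A call has exactly 8 rows; each row is the pose to reach, as a shift and turn from the pose commanded when the call began; what a row does not reach only later rows make up. A row lasts 1/8 s, in which the tool goes at most 62.5 mm and 10.7 degrees, less where a joint would pass 70% of its speed; a pose out of reach is approached as far as the arm can. A call with a gripper value outside its range is refused whole. The fingers move at their own pace and stop on an object; "squeeze" is the grip in N (left out, the last holds). Time passes only in rows, so rows that repeat a pose let the fingers close, or fill a call up. It gives the time, the measured TCP pose, the force, the opening and the grip force at its end, in the units of the state.
- env.get_state(): the state, without advancing time (a new reading comes with each control period).
- env.read_camera(name): name is "scene" or "top" or "wrist"; returns a dict with "image" (420x560x3 uint8, red, green, blue), "z_map" (420x560 float32, m along the optical axis (not along the pixel's ray), 0 where there is no reading), "fovy" (degrees; the focal length in pixels is half the picture's height over the tangent of half this angle, whatever the lens; pixels are square), "cx", "cy" (the principal point, pixels), "cam_to_world" (4x4, takes a point from camera to world coordinates). Camera axes: x right, y up, looking along -z (the intrinsics and any distortion apply to the point x, -y, -z); pixel columns grow to the right and rows downward; lengths in m; the calibration is good to about 2 mm. A picture is of the moment at which its call begins.
- env.hand_in(): hands the job in; it is judged then, once.
The state is a dict: "clock": time; "joint_pos": joint angles; "qvel": joint speeds; "tau": joint torques, N m; "tcp_pos": TCP position; "orientation": TCP orientation; "wrist_force": force on the tool from outside, world axes, zero at the start; "ft_torque": the same for the moment, N m; "finger_gap": finger opening in m; "grip_force": force on a finger pad.
Only numpy, scipy, OpenCV 4.12 (cv2) and the standard library are available. Lean on these libraries where they do the work, as an engineer would, in place of code of your own. Each camera call takes 0.05 s, during which the arm holds its last target. There are 200 camera calls.

### The job

Two flat notebooks lie on the bar; the left one already sticks out past the long guest-side edge so that a guest can get their fingers under it. Push the other one away from the robot until it sticks out just as far, square to the edge, its leading end in line with the end of the first. Only push or slide it along the counter, never lift it, tip it or let it fall, and leave the first notebook, the mug, the spice jar and the candle where they are.

Things in the scene. Friction and masses are not known exactly. Their poses are not given: they have to be found in the camera images.
- notebook: the notebook to push: closed dark-blue notebook lying flat on the counter, 0.23 kg give or take, 210 mm long (its x axis), 152 mm wide (its y axis); its solid body is 11 mm thick and reaches 104 mm either way along x, and from -75 to +71 mm along y. Origin at the centre of its underside, z up. At the start its x axis points towards the guest-side edge, up to about 26 degrees off square, and it lies wholly on the counter. It slides freely with ordinary friction.
- notebook2: the notebook to match, of the same make, look and size as the other: it lies farther to the left, square to the guest-side edge, its x axis pointing out over it, and its leading end sticks out 14 to 71 mm past the edge. Loose. Origin at the centre of its underside.
- counter_edge (a point): a point on the top rim of the guest-side edge of the bar counter (the long straight edge on the side away from the robot, where the bar stool stands), level with the counter top. Its x axis is level, square to the edge, and points out over the drop, away from the counter; its y axis runs along the edge; z up. The edge is straight for at least 0.4 m either way. Beyond it the floor is 0.82 m below.
- mug: white mug, 86 mm wide, 116 mm with its handle, 91 mm tall, standing upright near the work; origin at the centre of its underside. A bystander.
- spice: spice jar of clear glass with a pale cap, 44 mm across, 109 mm tall, standing upright near the work; origin at the centre of its underside. A bystander.
- candle: pale green candle in a glass jar, 76 mm across, 90 mm tall, standing upright near the work; origin at the centre of its underside. A bystander.

How it is judged:
At the end, for the whole second after the job is handed in: The pushed notebook lies flat and still, square to the guest-side edge within 7 degrees, and sticks out as far as the other within 12 mm; the other is still square and within 10 mm of its place; mug, spice jar and candle stand upright within 20 mm of theirs (x of notebook in the frame of notebook2 between -0.012 and 0.012 m and angle between the x axis of notebook and the x axis of counter_edge, either way round below 0.12 rad and height (world z) of notebook between -0.005 and 0.005 m and angle between notebook's own z axis and vertical below 0.04 rad and linear speed of notebook below 0.01 m/s and distance of each of mug, spice, candle from where it was at the start of the episode below 0.02 m and angle between each of mug, spice, candle's own z axis and vertical below 0.15 rad and distance of notebook2 from where it was at the start of the episode below 0.01 m and angle between the x axis of notebook2 and the x axis of counter_edge, either way round below 0.06 rad); the robot touches nothing.
It fails at once if the notebook is lifted more than 10 mm (height (world z) of notebook above 0.01 m).
It fails at once if the notebook is tipped more than 7 degrees or falls over the edge (angle between notebook's own z axis and vertical above 0.12 rad or height (world z) of notebook below -0.02 m).
It fails at once if the mug, spice jar or candle is shifted more than 20 mm or tipped (distance of any of mug, spice, candle from where it was at the start of the episode above 0.02 m or angle between any of mug, spice, candle's own z axis and vertical above 0.25 rad).
It fails at once if the notebook that is to be matched is shifted more than 10 mm or tipped (distance of notebook2 from where it was at the start of the episode above 0.01 m or angle between notebook2's own z axis and vertical above 0.1 rad).
It also fails if it takes over 59 s, if anything falls off the work surface, if the arm or the gripper's body presses on something with over 40 N, if the wrist force passes 120 N, or if a joint passes its speed limit or range.

## Working session

There is one attempt and no reset: what is moved stays moved. The work goes in short steps, Python scripts to look and compute and a tool call to move; the robot and the scene stay as the last step left them, time stands still between calls to the robot, and variables do not carry over. Pictures are saved under pics/ and viewed, at most 10 in all, crops included, and the job is handed in when it is done.

Besides the shell and the picture viewer there is one more tool, called after "Call:" as a command line: name --pt "numbers of a row" for each row, then --argument value for the rest. jog_arm: Moves the arm, as the interface text tells. Its arguments: {"type":"object","properties":{"gripper":{"type":"array"},"offset":{"type":"array"},"twist":{"type":"array"},"squeeze":{"type":"number"}},"required":["gripper","offset","twist"]}

```bash
mkdir -p pics; cat > h.py <<'E'
import numpy as np, cv2
from workcell import env
def cam(n):
    c=env.read_camera(n); c['f']=210/np.tan(np.radians(c['fovy'])/2); return c
def world(c,uv,z):
    uv=np.atleast_2d(uv).astype(float)
    d=np.c_[(uv[:,0]-c['cx'])/c['f'],-(uv[:,1]-c['cy'])/c['f'],-np.ones(len(uv))]@c['cam_to_world'][:3,:3].T
    o=c['cam_to_world'][:3,3]; return o+d*((z-o[2])/d[:,2])[:,None]
def pts(c):
    v,u=np.mgrid[:420,:560]; Z=c['z_map']
    P=np.stack([(u-c['cx'])/c['f']*Z,-(v-c['cy'])/c['f']*Z,-Z],-1)
    return P@c['cam_to_world'][:3,:3].T+c['cam_to_world'][:3,3]
E
python3 - <<'E'
from h import *
for n in('top','scene'):
    c=cam(n); cv2.imwrite(f'pics/{n}0.png',c['image'][:,:,::-1]); print(n,{k:c[k] for k in c if k not in('image','z_map')})
    print([k for k in c])
print(env.get_state())
E
```

```text
top {'fovy': 57.694013912619, 'cx': 279.64714092102446, 'cy': 209.1128512153623, 'cam_to_world': array([[ 0.00522333,  0.99675265, -0.08035465,  0.52647312],
       [-0.99998325,  0.00500611, -0.00290448,  0.14350166],
       [-0.00249278,  0.08036848,  0.9967621 ,  1.1711003 ],
       [ 0.        ,  0.        ,  0.        ,  1.        ]]), 'f': np.float64(381.2473379406624)}
['image', 'z_map', 'fovy', 'cx', 'cy', 'cam_to_world', 'f']
scene {'fovy': 46.29093587792387, 'cx': 281.8860093411053, 'cy': 207.396173932165, 'cam_to_world': array([[ 0.90589137,  0.28353508, -0.31459288,  0.20147767],
       [-0.42337984,  0.58787345, -0.68931438, -0.77244886],
       [-0.01050401,  0.75763624,  0.65259252,  0.90997741],
       [ 0.        ,  0.        ,  0.        ,  1.        ]]), 'f': np.float64(491.2574824996086)}
['image', 'z_map', 'fovy', 'cx', 'cy', 'cam_to_world', 'f']
{'clock': 0.1, 'joint_pos': array([1.08641091e+00, 3.13916023e-01, 4.51106115e-02, 1.30358900e+00,
       8.83994000e-06, 1.43119427e+00]), 'qvel': array([-0.00155232, -0.00120626,  0.00327812,  0.00164284,  0.00093537,
       -0.00032109]), 'tau': array([ 2.58548251e-03, -4.81726670e+01,  2.99244153e+01,  1.27659031e-02,
       -1.32435980e-04, -6.32404038e-06]), 'tcp_pos': array([0.19412304, 0.54072035, 0.19981072]), 'orientation': array([-2.49477268e-04,  1.71539013e-01,  9.85177004e-01, -7.59108298e-04]), 'wrist_force': array([0.31600411, 0.0204935 , 0.29271077]), 'ft_torque': array([-0.02476586,  0.00755837, -0.00928488]), 'grip_force': 0.0, 'finger_gap': 0.0857983853967844}
```

View pics/top0.png

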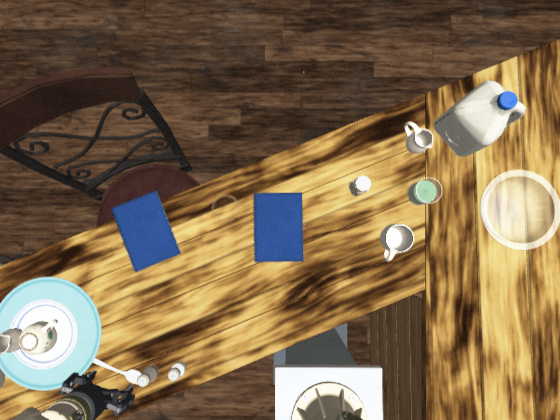

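View pics/scene0.png

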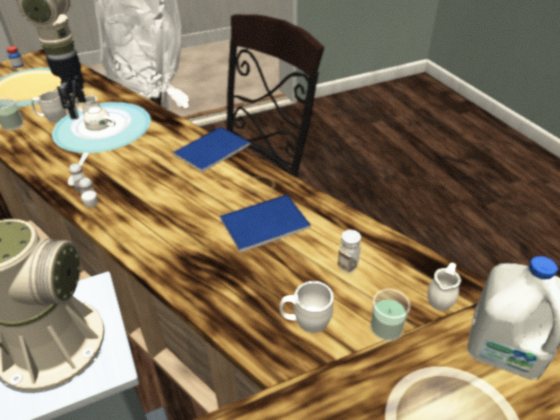

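The top view shows the notebook to push at about (278,227) and notebook2 at (146,231). The edge runs from (0,265) to (430,95). The spice jar is at (362,185), the mug at (398,240) and the candle at (427,190), all to the right of the notebook.

```bash
cat >> h.py <<'E'
def books(c,z=0.012):
    hsv=cv2.cvtColor(c['image'],cv2.COLOR_RGB2HSV)
    m=cv2.inRange(hsv,(105,130,50),(125,255,255)); m=cv2.morphologyEx(m,cv2.MORPH_OPEN,np.ones((3,3)))
    cs=[k for k in cv2.findContours(m,cv2.RETR_EXTERNAL,cv2.CHAIN_APPROX_NONE)[0] if cv2.contourArea(k)>1200]
    out=[]
    for k in cs:
        W=world(c,k[:,0],z)[:,:2]
        r=cv2.minAreaRect((W*1000).astype(np.float32)); B=cv2.boxPoints(r)
        e=B[1]-B[0]; e2=B[2]-B[1]; l=e if np.hypot(*e)>np.hypot(*e2) else e2
        a=np.degrees(np.arctan2(l[1],l[0])); a=(a+90)%180-90
        out.append((np.round(r[0],1),np.round(sorted(r[1]),1),round(float(a),2)))
    return sorted(out,key=lambda t:-t[0][1])
E
python3 - <<'E'
from h import *
for n in('top','scene'):
    c=cam(n); P=pts(c); print(n)
    for b in books(c): print(b)
    z=P[:,:,2]; on=(abs(z)<0.02)&(c['z_map']>0)
    if n=='top':
        E=[]
        for u in list(range(205,420,5)):
            col=on[:,u]; r=np.where(col)[0]; r=r[(r>60)]
            E.append((u,r.min()-.5))
        W=world(c,E,0)[:,:2]
        vx,vy,x0,y0=cv2.fitLine(W.astype(np.float32),cv2.DIST_HUBER,0,.001,.001).ravel()
        n_=np.array([abs(vy),-vx*np.sign(vy)]); print('edge',x0,y0,'normal',n_,np.degrees(np.arctan2(n_[1],n_[0])),'res',np.abs((W-[x0,y0])@n_).max())
        print('counter z',np.median(z[260:300,200:240]))
    # upright things
    m=((z>.03)&(z<.13)&(P[:,:,0]>.3)&(P[:,:,0]<.9)&(P[:,:,1]<.05)&(P[:,:,1]>-.4)).astype(np.uint8)
    k,L,S,C=cv2.connectedComponentsWithStats(m)
    for i in range(1,k):
        if S[i,4]>40:
            q=P[L==i]; print(np.round(q.min(0),3),np.round(q.max(0),3),S[i])
E
```

```text
top
(array([553.4, 556.1]), array([145.5, 205.9]), 22.73)
(array([567.4, 150.3]), array([142.4, 203.9]), 0.6)
edge 0.8396356 0.05034897 normal [0.92260176 0.38575375] 22.690542 res 0.0016422009967553958
counter z -0.0009076331191311127
[ 0.786 -0.4    0.03 ] [ 0.899 -0.326  0.13 ] [435 109  42  46 804]
[ 0.79 -0.3   0.03] [ 0.878 -0.226  0.089] [404 122  29  32 472]
[ 0.661 -0.108  0.03 ] [ 0.707 -0.062  0.112] [350 176  21  20 300]
[ 0.632 -0.316  0.03 ] [ 0.706 -0.24   0.095] [409 178  33  28 710]
[ 0.466 -0.233  0.03 ] [ 0.574 -0.149  0.095] [380 224  34  38 502]
scene
(array([558.1, 554.9]), array([139.2, 206.6]), 23.16)
(array([569.6, 148.9]), array([137.8, 203.2]), 1.1)
[ 0.662 -0.115  0.03 ] [ 0.715 -0.064  0.111] [338 230  23  38 669]
[ 0.792 -0.305  0.03 ] [ 0.881 -0.237  0.087] [427 263  33  42 914]
[ 0.79 -0.4   0.03] [ 0.868 -0.334  0.13 ] [469 280  18  62 245]
[ 0.468 -0.237  0.03 ] [ 0.575 -0.152  0.093] [ 279  282   54   47 1492]
[ 0.634 -0.319  0.03 ] [ 0.711 -0.241  0.092] [ 370  289   40   46 1442]
```

Call:
jog_arm --gripper '[1,1,1,1,1,1,1,1]' --pt "3 -5 0" --pt "6 -10 0" --pt "9 -15 0" --pt "12 -20 0" --pt "15 -25.5 0" --pt "18 -31 0" --pt "20.5 -35.5 0" --pt "22.2 -39.4 -1" --twist '[3,6,9,12,15,18,20.5,20.5]'

```text
clock: 1.2
tcp_pos: [0.4179, 0.1454, 0.1911]
orientation: [0.001, -0.006, 1.0, 0.0]
wrist_force: [1.0, 1.1, 0.1]
finger_gap: 0.0853
grip_force: 0.0
```

Call:
jog_arm --gripper '[1,1,1,1,1,1,1,1]' --pt "0 0 -3" --pt "0 0 -6" --pt "0 0 -9" --pt "0 0 -12" --pt "0 0 -14" --pt "0 0 -16" --pt "0 0 -17" --pt "0 0 -17" --twist '[0,0,0,0,0,0,0,0]'

```text
clock: 2.2
tcp_pos: [0.4158, 0.1471, 0.0202]
orientation: [-0.001, -0.006, 1.0, -0.0]
wrist_force: [-0.2, 0.8, -0.0]
finger_gap: 0.0855
grip_force: 0.0
```

```bash
python3 - <<'E'
from h import *
s=env.get_state(); print({k:np.round(s[k],4) for k in('clock','tcp_pos','orientation','wrist_force','joint_pos')})
c=cam('wrist'); cv2.imwrite('pics/w1.png',c['image'][:,:,::-1])
P=pts(c); m=c['z_map']>0
print(c['cam_to_world'].round(3))
q=P[m&(c['z_map']<.25)]
d=np.abs(q[:,0]-s['tcp_pos'][0])
q=q[(d<.03)&(abs(q[:,1]-s['tcp_pos'][1])<.07)&(q[:,2]>.006)]
print(np.percentile(q[:,2],[0,1,5,20,50]) if len(q) else 0, np.histogram(q[:,2],bins=np.arange(0,.1,.004)))
E
```

```text
{'clock': np.float64(2.2), 'tcp_pos': array([0.4158, 0.1471, 0.0202]), 'orientation': array([-7.0e-04, -6.5e-03,  1.0e+00, -1.0e-04]), 'wrist_force': array([-0.1676,  0.7832, -0.0077]), 'joint_pos': array([ 1.575e-01,  2.036e-01, -5.792e-01,  7.894e-01,  1.000e-04,
        1.446e-01])}
[[-0.013 -0.957 -0.29   0.343]
 [ 1.    -0.013 -0.002  0.146]
 [-0.002 -0.29   0.957  0.193]
 [ 0.     0.     0.     1.   ]]
[0.06232926 0.06986826 0.08353777 0.11456619 0.12715192] (array([  0,   0,   0,   0,   0,   0,   0,   0,   0,   0,   0,   0,   0,
         0,   0,  18, 274, 419, 547, 576, 646, 698, 776, 727]), array([0.   , 0.004, 0.008, 0.012, 0.016, 0.02 , 0.024, 0.028, 0.032,
       0.036, 0.04 , 0.044, 0.048, 0.052, 0.056, 0.06 , 0.064, 0.068,
       0.072, 0.076, 0.08 , 0.084, 0.088, 0.092, 0.096]))
```

View pics/w1.png

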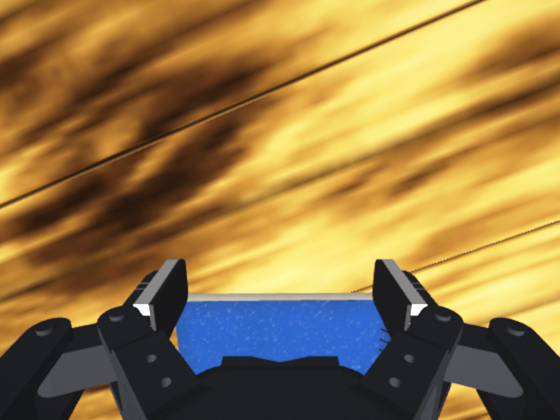

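The wrist view shows both open finger tips, near (183,262) and (377,262). The book's trailing edge runs level at row 297. Next I'll read the tip height from the depth.

```bash
python3 - <<'E'
from h import *
c=cam('wrist'); P=pts(c)
for u,v in((180,264),(183,264),(183,275),(170,266),(380,264),(377,270),(392,264),(280,297),(280,150)): print(u,v,c['image'][v,u],P[v,u].round(4))
E
```

```text
180 264 [26 24 26] [0.4076 0.1037 0.071 ]
183 264 [23 22 25] [0.4095 0.1038 0.0674]
183 275 [25 24 26] [0.4142 0.1038 0.0686]
170 266 [137 137 136] [0.4067 0.1007 0.0745]
380 264 [28 27 30] [0.4059 0.1891 0.0719]
377 270 [29 29 31] [0.411  0.1896 0.0677]
392 264 [138 138 136] [0.405  0.1935 0.0735]
280 297 [196 188 171] [0.4659 0.1474 0.0059]
280 150 [250 230 117] [3.674e-01 1.460e-01 1.000e-04]
```

```bash
python3 - <<'E'
from h import *
c=cam('scene'); P=pts(c); s=env.get_state()['tcp_pos']
T=np.linalg.inv(c['cam_to_world'])@np.r_[s,1]; u=c['cx']+T[0]/-T[2]*c['f']; v=c['cy']-T[1]/-T[2]*c['f']; print(u,v)
u0,v0=int(max(0,u-70)),int(max(0,v-80)); im=c['image'][v0:v0+130,u0:u0+150,::-1]
im=cv2.resize(im,None,fx=4,fy=4,interpolation=cv2.INTER_CUBIC); cv2.circle(im,(int((u-u0)*4),int((v-v0)*4)),4,(0,0,255),-1)
cv2.imwrite('pics/s1.png',im)
m=(abs(P[:,:,0]-s[0])<.02)&(abs(P[:,:,1]-s[1])<.065)&(P[:,:,2]>.006); q=P[m]; print(np.histogram(q[:,2],bins=np.arange(0,.1,.006)))
E
```

```text
211.07984664120963 234.7702780864334
(array([ 0,  0,  0,  0,  0,  0,  0,  0,  0,  0,  4, 15, 25, 23, 21, 19]), array([0.   , 0.006, 0.012, 0.018, 0.024, 0.03 , 0.036, 0.042, 0.048,
       0.054, 0.06 , 0.066, 0.072, 0.078, 0.084, 0.09 , 0.096]))
```

View pics/s1.png

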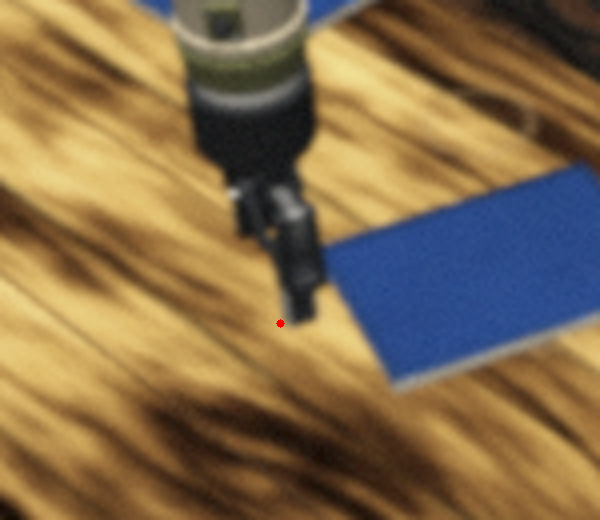

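The scene crop and both depth maps agree: the open finger tips are at z≈0.062, above the TCP. The near tip is at crop pixel (298,322). I'll descend slowly, watching the force.

Call:
jog_arm --gripper '[1,1,1,1,1,1,1,1]' --pt "0 0 -0.3" --pt "0 0 -0.6" --pt "0 0 -0.9" --pt "0 0 -1.2" --pt "0 0 -1.4" --pt "0 0 -1.6" --pt "0 0 -1.7" --pt "0 0 -1.7" --twist '[0,0,0,0,0,0,0,0]'

```text
clock: 3.35
tcp_pos: [0.4163, 0.1472, 0.0036]
orientation: [-0.0, -0.006, 1.0, 0.0]
wrist_force: [-0.2, 0.4, -0.1]
finger_gap: 0.0859
grip_force: 0.0
```

```bash
python3 - <<'E'
from h import *
s=env.get_state()['tcp_pos']; print(s)
for n in('scene','wrist'):
    c=cam(n); P=pts(c)
    m=(abs(P[:,:,0]-s[0])<.02)&(abs(P[:,:,1]-s[1])<.065)&(P[:,:,2]>.005)&(c['z_map']>0); q=P[m]; print(n,np.percentile(q[:,2],[0,1,2,5]))
E
```

```text
[0.41632763 0.14719695 0.00356731]
scene [0.04593141 0.0585634  0.06640892 0.11384824]
wrist [0.04614432 0.05299918 0.05665823 0.06579188]
```

Call:
jog_arm --gripper '[1,1,1,1,1,1,1,1]' --pt "0 0 -0.1" --pt "0 0 -0.2" --pt "0 0 -0.3" --pt "0 0 -0.4" --pt "0 0 -0.5" --pt "0 0 -0.6" --pt "0 0 -0.7" --pt "0 0 -0.8" --twist '[0,0,0,0,0,0,0,0]'

```text
clock: 4.45
tcp_pos: [0.4164, 0.1472, -0.0045]
orientation: [0.0, -0.007, 1.0, 0.0]
wrist_force: [-0.2, -0.0, 0.0]
finger_gap: 0.0851
grip_force: 0.0
```

Call:
jog_arm --gripper '[1,1,1,1,1,1,1,1]' --pt "0 0 -0.1" --pt "0 0 -0.2" --pt "0 0 -0.3" --pt "0 0 -0.4" --pt "0 0 -0.5" --pt "0 0 -0.6" --pt "0 0 -0.7" --pt "0 0 -0.7" --twist '[0,0,0,0,0,0,0,0]'

```text
clock: 5.45
tcp_pos: [0.4163, 0.1472, -0.0115]
orientation: [-0.0, -0.006, 1.0, 0.0]
wrist_force: [-0.4, -0.5, -0.5]
finger_gap: 0.0854
grip_force: 0.0
```

Call:
jog_arm --gripper '[1,1,1,1,1,1,1,1]' --pt "0 0 -0.05" --pt "0 0 -0.1" --pt "0 0 -0.15" --pt "0 0 -0.2" --pt "0 0 -0.25" --pt "0 0 -0.3" --pt "0 0 -0.35" --pt "0 0 -0.4" --twist '[0,0,0,0,0,0,0,0]'

```text
clock: 6.45
tcp_pos: [0.4164, 0.1472, -0.0154]
orientation: [-0.0, -0.007, 1.0, 0.0]
wrist_force: [-0.4, -0.1, -0.3]
finger_gap: 0.0853
grip_force: 0.0
```

```bash
python3 - <<'E'
from h import *
s=env.get_state(); print(s['wrist_force']); s=s['tcp_pos']; print(s)
for n in('scene','wrist'):
    c=cam(n); P=pts(c)
    m=(abs(P[:,:,0]-s[0])<.02)&(abs(P[:,:,1]-s[1])<.065)&(P[:,:,2]>.005)&(c['z_map']>0); q=P[m]; print(n,np.percentile(q[:,2],[0,1,2,5]))
    if n=='scene': cv2.imwrite('pics/s2.png',cv2.resize(c['image'][150:250,160:290,::-1],None,fx=5,fy=5,interpolation=cv2.INTER_CUBIC))
E
```

```text
[-0.3887127  -0.11094297 -0.27658725]
[ 0.41635106  0.14720149 -0.01543162]
scene [0.02636075 0.03948108 0.04760048 0.09467391]
wrist [0.02693894 0.03382615 0.03763037 0.04670882]
```

View pics/s2.png

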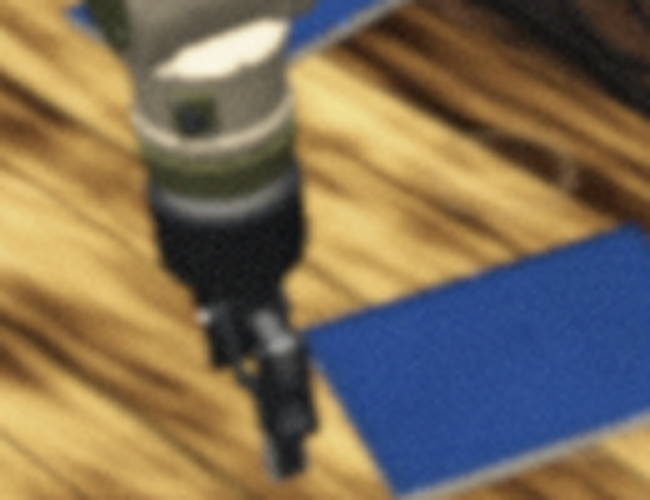

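The crop shows the finger tip at about (285,470), still clear of the counter. That fits the measured 26 mm, so I'll carry on down.

Call:
jog_arm --gripper '[1,1,1,1,1,1,1,1]' --pt "0 0 -0.2" --pt "0 0 -0.4" --pt "0 0 -0.6" --pt "0 0 -0.8" --pt "0 0 -1.0" --pt "0 0 -1.2" --pt "0 0 -1.4" --pt "0 0 -1.5" --twist '[0,0,0,0,0,0,0,0]'

```text
clock: 7.55
tcp_pos: [0.4163, 0.1472, -0.0305]
orientation: [-0.0, -0.007, 1.0, 0.0]
wrist_force: [1.0, -0.6, -0.7]
finger_gap: 0.0854
grip_force: 0.0
```

```bash
python3 - <<'E'
from h import *
s=env.get_state(); s=s['tcp_pos']
for n in('scene','wrist'):
    c=cam(n); P=pts(c)
    m=(abs(P[:,:,0]-s[0])<.02)&(abs(P[:,:,1]-s[1])<.065)&(P[:,:,2]>.005)&(c['z_map']>0); q=P[m]; print(n,np.percentile(q[:,2],[0,1,2,5]))
E
```

```text
scene [0.01010798 0.02381939 0.03376481 0.08053954]
wrist [0.01228735 0.01871401 0.02242429 0.03151975]
```

Call:
jog_arm --gripper '[1,1,1,1,1,1,1,1]' --pt "0 0 -0.1" --pt "0 0 -0.2" --pt "0 0 -0.3" --pt "0 0 -0.4" --pt "0 0 -0.5" --pt "0 0 -0.6" --pt "0 0 -0.6" --pt "0 0 -0.6" --twist '[0,0,0,0,0,0,0,0]'

```text
clock: 8.65
tcp_pos: [0.4164, 0.1472, -0.0364]
orientation: [-0.0, -0.006, 1.0, 0.0]
wrist_force: [-0.2, -0.2, -0.0]
finger_gap: 0.0858
grip_force: 0.0
```

Call:
jog_arm --gripper '[1,1,1,1,1,1,1,1]' --pt "0.6 0 0" --pt "1.2 0 0" --pt "1.8 0 0" --pt "2.3 0 0" --pt "2.7 0 0" --pt "3.0 0 0" --pt "3.3 0 0" --pt "3.5 0 0" --twist '[0,0,0,0,0,0,0,0]'

```text
clock: 9.65
tcp_pos: [0.4515, 0.1472, -0.0364]
orientation: [-0.0, -0.007, 1.0, 0.0]
wrist_force: [0.4, -0.3, 0.6]
finger_gap: 0.0858
grip_force: 0.0
```

Call:
jog_arm --gripper '[1,1,1,1,1,1,1,1]' --pt "0.46 -0.13 0" --pt "0.93 -0.25 0" --pt "1.39 -0.36 0" --pt "1.85 -0.47 0" --pt "2.32 -0.58 0" --pt "2.78 -0.69 0" --pt "3.25 -0.79 0" --pt "3.71 -0.89 0" --twist '[0.7,1.4,2.1,2.8,3.4,4.1,4.8,5.5]'

```text
clock: 10.65
tcp_pos: [0.4888, 0.1382, -0.0364]
orientation: [0.0, -0.055, 0.998, 0.0]
wrist_force: [-1.6, 0.9, -0.7]
finger_gap: 0.0853
grip_force: 0.7
```

```bash
python3 - <<'E'
from h import *
for n in('top','scene'):
    for b in books(cam(n)): print(n,b)
print(env.get_state()['wrist_force'])
E
```

```text
top (array([553.4, 556.1]), array([145.5, 205.9]), 22.73)
top (array([619.6, 155.9]), array([145.2, 167.3]), 6.19)
scene (array([604.6, 151.8]), array([140.2, 203.6]), 6.75)
[0.1568222  0.56650694 0.38518616]
```

Call:
jog_arm --gripper '[1,1,1,1,1,1,1,1]' --pt "0.47 -0.09 0" --pt "0.94 -0.17 0" --pt "1.41 -0.24 0" --pt "1.88 -0.31 0" --pt "2.36 -0.37 0" --pt "2.83 -0.43 0" --pt "3.3 -0.48 0" --pt "3.77 -0.53 0" --twist '[0.7,1.4,2.1,2.8,3.4,4.1,4.8,5.5]'

```text
clock: 11.75
tcp_pos: [0.5265, 0.1329, -0.0364]
orientation: [-0.0, -0.103, 0.995, 0.0]
wrist_force: [-2.4, -0.2, 1.8]
finger_gap: 0.0852
grip_force: 1.0
```

Call:
jog_arm --gripper '[1,1,1,1,1,1,1,1]' --pt "0.48 -0.04 0" --pt "0.96 -0.08 0" --pt "1.43 -0.1 0" --pt "1.91 -0.13 0" --pt "2.38 -0.15 0" --pt "2.86 -0.16 0" --pt "3.33 -0.17 0" --pt "3.81 -0.17 0" --twist '[0.7,1.4,2.1,2.8,3.4,4.1,4.8,5.5]'

```text
clock: 12.75
tcp_pos: [0.5646, 0.1312, -0.0364]
orientation: [-0.0, -0.15, 0.989, 0.0]
wrist_force: [-1.4, -0.1, 0.8]
finger_gap: 0.085
grip_force: 1.1
```

```bash
python3 - <<'E'
from h import *
n_=np.array([.9226,.3858])
for n in('top','scene'):
    for b in books(cam(n)): print(n,b,b[0]@n_)
print(env.get_state()['wrist_force'])
E
```

```text
top (array([553.6, 555.6]), array([144.1, 205.9]), 22.73) 725.10184
top (array([683.1, 172.1]), array([144.8, 182.3]), 17.09) 696.62424
scene (array([557.9, 555.5]), array([139. , 206.1]), 22.76) 729.03044
scene (array([675.4, 167. ]), array([141. , 202.9]), 17.17) 687.5526399999999
[-0.85211391 -1.45697527  0.06682929]
```

Call:
jog_arm --gripper '[1,1,1,1,1,1,1,1]' --pt "0.48 0.0 0" --pt "0.95 0.01 0" --pt "1.42 0.02 0" --pt "1.9 0.04 0" --pt "2.37 0.07 0" --pt "2.85 0.1 0" --pt "3.32 0.14 0" --pt "3.7 0.18 0" --twist '[0.7,1.4,2.1,2.8,3.4,4.1,4.8,5.5]'

```text
clock: 13.85
tcp_pos: [0.6017, 0.1331, -0.0364]
orientation: [0.0, -0.198, 0.98, 0.0]
wrist_force: [-1.1, -0.7, 0.4]
finger_gap: 0.0855
grip_force: 1.0
```

```bash
cat >> h.py <<'E'
def lead(c,z=0.011):
    # leading-edge line of each book: outermost contour points along the edge normal
    N=np.array([.9226,.3858]); T=np.array([-.3858,.9226])
    hsv=cv2.cvtColor(c['image'],cv2.COLOR_RGB2HSV)
    m=cv2.inRange(hsv,(105,130,50),(125,255,255)); m=cv2.morphologyEx(m,cv2.MORPH_OPEN,np.ones((3,3)))
    for k in cv2.findContours(m,cv2.RETR_EXTERNAL,cv2.CHAIN_APPROX_NONE)[0]:
        if cv2.contourArea(k)<1200: continue
        W=world(c,k[:,0],z)[:,:2]; n,t=W@N,W@T; tc=(t.max()+t.min())/2
        b=np.round((t-tc)/.008).astype(int); xs=[i for i in range(-7,8) if (b==i).any()]
        p=np.polyfit([i*.008 for i in xs],[n[b==i].max() for i in xs],1)
        print('lead n %.1f mm  angle err %.2f deg  t %.1f..%.1f'%(p[1]*1e3,np.degrees(-np.arctan(p[0])),t.min()*1e3,t.max()*1e3))
E
python3 - <<'E'
from h import *
n_=np.array([.9226,.3858])
for n in('top','scene'):
    c=cam(n); print(n); lead(c)
    for b in books(c): print(b,b[0]@n_)
E
```

```text
top
lead n 827.8 mm  angle err -0.10 deg  t 227.1..371.4
lead n 822.8 mm  angle err -0.10 deg  t -178.9..-31.9
(array([553.6, 555.5]), array([144.2, 205.9]), 22.73) 725.06326
(array([714.5, 183. ]), array([146.8, 187.8]), 23.68) 729.7991
scene
lead n 824.3 mm  angle err -0.14 deg  t -177.8..-36.6
lead n 829.9 mm  angle err 1.11 deg  t 228.2..368.1
(array([558. , 555.3]), array([139.7, 205.7]), 22.58) 729.04554
(array([708.4, 179.1]), array([141. , 203.2]), 22.77) 722.66662
```

Both views show the book 5 mm short and square to the edge, so I'll push it 5 mm more and then back away.

Call:
jog_arm --gripper '[1,1,1,1,1,1,1,1]' --pt "0.15 0.06 0" --pt "0.3 0.12 0" --pt "0.46 0.19 0" --pt "0.46 0.19 0" --pt "0.0 0.0 0" --pt "-1.4 -0.6 0" --pt "-3.2 -1.3 0" --pt "-4.6 -1.9 0" --twist '[0,0,0,0,0,0,0,0]'

```text
clock: 14.95
tcp_pos: [0.5548, 0.114, -0.0362]
orientation: [0.0, -0.197, 0.98, 0.0]
wrist_force: [0.7, -0.3, 0.2]
finger_gap: 0.0855
grip_force: 0.0
```

Call:
jog_arm --gripper '[1,1,1,1,1,1,1,1]' --pt "-2 -0.8 0" --pt "-4 -1.6 1" --pt "-6 -2.4 3" --pt "-8 -3 6" --pt "-10 -3 10" --pt "-12 -3 14" --pt "-13 -3 18" --pt "-13 -3 20" --twist '[0,0,0,0,0,0,0,0]'

```text
clock: 15.95
tcp_pos: [0.4258, 0.0842, 0.1663]
orientation: [0.002, -0.197, 0.98, -0.0]
wrist_force: [-0.7, 0.4, 0.3]
finger_gap: 0.0854
grip_force: 0.0
```

```bash
python3 - <<'E'
from h import *
n_=np.array([.9226,.3858])
for n in('top','scene'):
    c=cam(n); print(n); lead(c); cv2.imwrite(f'pics/{n}9.png',c['image'][:,:,::-1])
    for b in books(c): print(b,b[0]@n_)
E
```

```text
top
lead n 827.7 mm  angle err -0.23 deg  t 227.3..371.3
lead n 827.4 mm  angle err -0.01 deg  t -178.9..-31.9
(array([553.7, 555.7]), array([143.9, 205.9]), 22.63) 725.2326800000001
(array([709.6, 182.4]), array([146.5, 206.1]), 22.88) 725.04688
scene
lead n 828.4 mm  angle err 0.26 deg  t -177.7..-35.6
(array([712. , 181.3]), array([141.8, 204.2]), 22.6) 726.8367400000001
```

View pics/top9.png

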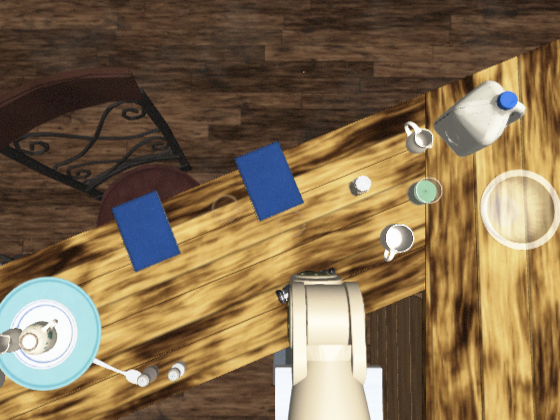

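The top view shows the pushed notebook at (269,181), sticking out square and in line with the one at (146,231). Nothing else has moved and the arm is clear.

```bash
python3 -c "
from workcell import env
print(env.hand_in())"
```

```text
the job is handed in; nothing more can be done
None
```

The notebook was pushed until its leading end was in line with the first one's (within about 1 mm by the top camera) and square to the edge within about 0.3°; nothing else appears to have moved, and the job is handed in, though no verdict was returned.

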